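# Walk the printer's power supply into its taped bay

### The arm

A 6-joint arm with a two-finger parallel gripper is mounted at the origin on the work surface. World frame = base frame: x ahead of the robot, y to its left, z up, the work surface at z = 0. Lengths are in m, angles in rad, forces in N, time in s.
With the tool pointing down it reaches from about 0.275 to 0.75 m from the base axis. Payload 10.2 kg.
Tool frame: the origin (TCP) lies at the very end of the fingers, on their centre line; the grasp point (between the pads) lies 19 mm behind it; z points along the fingers, y is the line along which they close (so a half turn about z gives the same grasp; the last joint's range is limited). The gripper opens to 85 mm and grips with 20 to 120 N. Pads are 22 mm wide; open, the fingers measure 114 mm over their backs; the gripper's body (76 mm by 85 mm) begins 54 mm behind the grasp point. The pads swing forward as they close: fully open they stand 13 mm farther back than shut.
Start: joints at [-1.426, 0.313, 1.498, -0, 1.331, -0.223], TCP at [0.189, -0.49, 0.205] pointing down, gripper open.
Joint ranges: [-2.94, 2.94], [-0.97, 2.17], [0.19, 2.56], [-1.23, 4.37], [0.02, 3.11], [-2.88, 2.88]. Speed limits (rad/s): [2.39, 2.39, 3.01, 3.14, 3.14, 3.14].

### API

Orientations are given as a unit quaternion [w, x, y, z].
In Python, from rig import readout, vision, order gives the robot as it stands.
- The arm moves only by the shell command python3 -m inch 'ROWS' [FORCE]. ROWS is JSON, a list of rows, each an object of numbers: "tx", "ty", "tz": the shift along the tool's x, y, z in mm; "ax", "ay", "az": the turn, a rotation vector about the tool's x, y, z in degrees; "grip": the closure, from 0 (fully open) to 1 (shut). A call has 1 to 20 rows; each row shifts and turns the commanded pose from where the row before left it, along the tool's axes as they then stand; what a row does not reach is not made up. A row lasts 1/8 s, in which the tool goes at most 62.5 mm and 10.7 degrees, less where a joint would pass 70% of its speed; a pose out of reach is approached as far as the arm can. A call with a gripper value outside its range is refused whole. The fingers move at their own pace and stop on an object; FORCE is the grip in N (left out, the last holds). Time passes only in rows, so rows that do not move let the fingers close. It gives the time, the measured TCP pose, the force, the opening and the grip force at its end, in the units of the state.
- readout.state(): the state, without advancing time (a new reading comes with each control period).
- vision.snapshot(name): name is "scene" or "top" or "wrist"; returns (picture, depth): 400x640x3 uint8, red, green, blue; 400x640 float32, m along the optical axis (not along the pixel's ray), 0 where there is no reading.
- vision.calibration(name): a dict with "vertical_fov" (degrees; the focal length in pixels is half the picture's height over the tangent of half this angle, whatever the lens; pixels are square), "cx", "cy" (the principal point, pixels), "k1" (the pictures are not rectified: a ray, as slopes to the right and down, at radius r is drawn at 1 + k1 r^2 times it, then the intrinsics apply), "camera_from_world" (4x4, takes a point from world to camera coordinates). Camera axes: x right, y down, z forward; pixel columns grow to the right and rows downward; lengths in m; the calibration is good to about 2 mm. A picture is of the moment at which its call begins: read the wrist's pose just before it. calibration takes no time and is no camera call; for the wrist camera it gives the pose at the moment of the call.
- order.hand_in(): hands the job in; it is judged then, once.
The state is a dict: "clock": time; "joint_pos": joint angles; "joint_velocities": joint speeds; "joint_efforts": joint torques, N m; "tool_pos": TCP position; "eef_rot": TCP orientation; "contact_force": force on the tool from outside, world axes, zero at the start; "wrist_torque": the same for the moment, N m; "grip_width": finger opening in m; "grip_force": force on a finger pad.
Only numpy, scipy, OpenCV 4.12 (cv2) and the standard library are available. Lean on these libraries where they do the work, as an engineer would, in place of code of your own. Each camera call takes 0.05 s, during which the arm holds its last target. There are 200 camera calls.

### The job

Walk the large power supply forward into the taped outline on the table by pushing its near corners in turn: first swing its left end (as the robot sees it) ahead by about 15 to 20 degrees, then push the right end until that leads by as much, and so on, until it stands in the middle of the outline and square to it. It slides on its feet: do not lift or tip it, and leave the smaller power supply beside it where it is.

Things in the scene. Friction and masses are not known exactly. Their poses are not given: they have to be found in the camera images.
- psu: large power supply: aluminium case 100 (x) x 190 (y) x 60 mm high, 0.85 kg, fan grille on top at its left end; four rubber feet 6 mm high at x +-38, y +-82. Origin: centre of underside; x ahead to the outline, y left. Starts 100-115 mm short of the outline's middle, nearly in line. Its near face (x -50) pushed at y +-75: that end slides ahead, the other end's feet stay as pivot. Free table behind
- bay: outline of cream masking tape flat on the table, inside 150 (x) by 240 mm (y), tape 18 mm wide, not felt by what slides over it. Origin: its middle, at table height; x points ahead (the way to walk), up to 14 degrees off the robot's straight ahead; y to the left, along its long side
- bay_diagonal (a point): the outline's middle again, axes turned by 45 degrees: x points 45 degrees to the right of the outline's x, y 45 degrees to its left. Only serves to tell which way the power supply is swung
- small_psu: the smaller power supply, 80 x 120 mm, 45 mm high, of the same make: a bystander to the left or right of the outline, 40 mm or more clear of the large one's ends. Origin: centre of its underside
Not all that is in view belongs to the job. Leave any red look-alike of the psu alone.

How it is judged:
On the way, in this order (a step that is already met when the one before it is completed fails the run):
1. the left end of the large power supply has been swung ahead, at least 10 degrees against the outline (angle between the x axis of psu and the x axis of bay_diagonal, either way round below 0.611 rad), for 0.1 s.
2. then its right end has been swung ahead, at least 10 degrees the other way (angle between the x axis of psu and the y axis of bay_diagonal, either way round below 0.611 rad), for 0.1 s.
At the end, for the whole second after the job is handed in: the large power supply stands still and flat on the table in the outline, its middle within 20 mm of the outline's middle along x and 25 mm along y, square to it within 10 degrees; the smaller one is within 15 mm of where it was (x of psu in the frame of bay between -0.02 and 0.02 m and y of psu in the frame of bay between -0.025 and 0.025 m and angle between the x axis of psu and the x axis of bay, either way round below 0.175 rad and height (world z) of psu below 0.004 m and angle between psu's own z axis and vertical below 0.05 rad and linear speed of psu below 0.01 m/s and distance of small_psu from where it was at the start of the episode below 0.015 m); the robot touches nothing.
It fails at once if the large power supply is lifted (15 mm) or tipped (12 degrees) (height (world z) of psu above 0.015 m or angle between psu's own z axis and vertical above 0.21 rad).
It fails at once if the smaller power supply is moved by more than 15 mm (distance of small_psu from where it was at the start of the episode above 0.015 m).
It also fails if it takes over 51 s, if anything falls off the work surface, if the arm or the gripper's body presses on something with over 40 N, if the wrist force passes 120 N, or if a joint passes its speed limit or range.

## Working session

There is one attempt and no reset: what is moved stays moved. The work goes in short steps, Python scripts to look and compute and a shell command to move; the robot and the scene stay as the last step left them, time stands still between calls to the robot, and variables do not carry over. Pictures are saved under pics/ and viewed, at most 10 in all, crops included, and the job is handed in when it is done.

```bash
ls; mkdir -p pics; python3 - <<'E'
from rig import readout, vision
import cv2,numpy as np
s=readout.state();print(s)
for n in("top","scene"):
    p,d=vision.snapshot(n);cv2.imwrite(f"pics/{n}0.png",p[:,:,::-1]);np.save(f"pics/{n}0.npy",d);print(vision.calibration(n))
E
```

```text
pics
{'clock': 0.0, 'joint_pos': array([-1.42638796e+00,  3.13468909e-01,  1.49843189e+00,  1.87054416e-05,
        1.33099724e+00, -2.23392063e-01]), 'joint_velocities': array([ 1.18003100e-03,  1.08331421e-03, -1.05033191e-03,  9.86149684e-05,
        1.45126183e-03,  9.60938455e-04]), 'joint_efforts': array([ 6.72515616e-04, -4.12264287e+01, -2.59739345e+01, -1.42508493e-04,
        4.14070731e-03,  3.29447676e-05]), 'tool_pos': array([ 0.18872621, -0.48959876,  0.20432738]), 'eef_rot': array([-6.51823743e-04,  9.83138155e-01,  1.82863176e-01,  3.48458502e-05]), 'contact_force': array([-0.41841222,  0.96097223,  0.29045183]), 'wrist_torque': array([-0.01831701,  0.05547343, -0.02214843]), 'grip_force': 0.0, 'grip_width': 0.08545874908695818}
{'vertical_fov': 42.772622692668776, 'cx': 322.1973268065454, 'cy': 193.5981949308996, 'k1': -0.09691778344728413, 'camera_from_world': array([[ 3.02100083e-03, -9.99994609e-01,  1.28663680e-03,
         4.21531791e-02],
       [-9.96455395e-01, -3.11847048e-03, -8.40649779e-02,
         4.43203737e-01],
       [ 8.40685370e-02, -1.02811582e-03, -9.96459444e-01,
         1.24930975e+00],
       [ 0.00000000e+00,  0.00000000e+00,  0.00000000e+00,
         1.00000000e+00]])}
{'vertical_fov': 54.528003288484236, 'cx': 314.932331224723, 'cy': 201.898922004449, 'k1': 0.013809209898181726, 'camera_from_world': array([[-0.63031176,  0.77633836, -0.00241482,  0.22462528],
       [ 0.67483125,  0.54635472, -0.49608397, -0.29656253],
       [-0.38380967, -0.31431716, -0.86827119,  1.26981506],
       [ 0.        ,  0.        ,  0.        ,  1.        ]])}
```

View pics/top0.png

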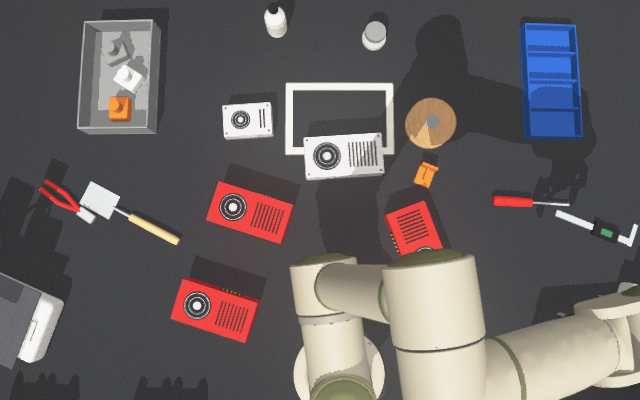

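View pics/scene0.png

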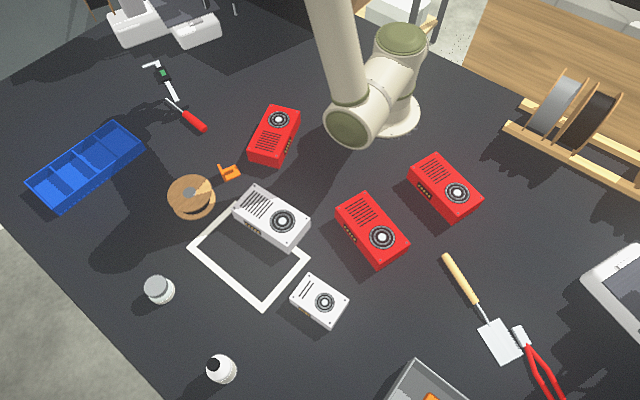

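The top view shows these candidates:
- **Large supply:** the aluminium one at (344,156), with its grille on the left, overlapping the near side of the outline (285-393, 83-153). This is the psu.
- **Small supply:** at (247,120), the bystander.
- **Red look-alikes:** at (250,210), (216,308) and (415,230), to be left alone.

I'll measure next and make the confirming crop.

```bash
cat > h.py <<'E'
import numpy as np, cv2
from rig import readout, vision
C=vision.calibration("top"); f=200/np.tan(np.radians(C["vertical_fov"]/2))
K=np.array([[f,0,C["cx"]],[0,f,C["cy"]],[0,0,1]]); D=np.array([C["k1"],0,0,0,0.])
T=C["camera_from_world"]; R=T[:3,:3]; o=-R.T@T[:3,3]
def rays(uv): # fixed-point inversion by OpenCV
    q=cv2.undistortPoints(np.asarray(uv,float).reshape(-1,1,2),K,D).reshape(-1,2)
    return np.c_[q,np.ones(len(q))]
def plane(uv,z):
    r=rays(uv)@R
    return (o+r*((z-o[2])/r[:,2])[:,None])[:,:2]
def cloud(d):
    v,u=np.mgrid[:400,:640]
    return ((rays(np.c_[u.ravel(),v.ravel()])*d.reshape(-1,1))@R+o).reshape(400,640,3)
def white(p):
    h=cv2.cvtColor(p,cv2.COLOR_RGB2HSV); return (h[...,1]<70)&(h[...,2]>110)
def box(mask,P,zt):
    "rect of top face: (centre, yaw of its short axis, sizes)"
    m=cv2.morphologyEx(mask.astype(np.uint8),cv2.MORPH_CLOSE,np.ones((9,9)))
    cs,_=cv2.findContours(m,cv2.RETR_EXTERNAL,cv2.CHAIN_APPROX_NONE)
    c=max(cs,key=cv2.contourArea); w=plane(c.reshape(-1,2),zt)
    (cx,cy),(a,b),t=cv2.minAreaRect((w*1000).astype(np.float32))
    if a>b: a,b,t=b,a,t+90
    t=(t+90)%180-90
    return np.array([cx,cy]),t,(a,b)
def psu(p=None,d=None):
    if p is None: p,d=vision.snapshot("top")
    W=cloud(d); z=W[...,2]
    roi=np.zeros((400,640),bool); roi[70:250,280:420]=1
    h=cv2.cvtColor(p,cv2.COLOR_RGB2HSV)
    return box((z>.05)&(z<.08)&roi&(h[...,1]<90),W,.066)
E
python3 - <<'E'
from h import *
p=cv2.imread("pics/top0.png")[:,:,::-1].copy(); d=np.load("pics/top0.npy"); W=cloud(d)
print("z table",np.median(W[60:75,300:380,2]),"psu top",np.median(W[140:175,365:378,2]),"small",np.median(W[105:135,255:265,2]))
print("psu",psu(p,d))
z=W[...,2];m=(z>.03)&(z<.06);m[:, :215]=0;m[:,280:]=0;m[:95]=0;m[145:]=0
print("small",box(m,W,.045))
w=white(p)&(z<.02); 
def line(sl,ax):
    k=np.zeros_like(w);k[sl]=w[sl];v,u=np.nonzero(k);q=plane(np.c_[u,v],0)*1000
    vx,vy,x,y=cv2.fitLine(q.astype(np.float32),cv2.DIST_L2,0,.01,.01).ravel()
    a=np.array([vx,vy]); n=np.array([-vy,vx]); r=(q-[x,y])@n
    print(len(q),"width",np.ptp(r),"ang",np.degrees(np.arctan2(vy,vx))); return a,np.array([x,y])
F=line(np.s_[78:98,302:378],0);L=line(np.s_[98:145,278:302],1);Rr=line(np.s_[98:145,378:402],1)
def X(A,B):
    s=np.linalg.solve(np.c_[A[0],-B[0]],B[1]-A[1]);return A[1]+s[0]*A[0]
a,b=X(F,L),X(F,Rr);print("far corners(center lines)",a,b,np.linalg.norm(a-b))
y=(a-b)/np.linalg.norm(a-b);x=np.array([y[1],-y[0]])
print("bay centre",(a+b)/2-84*x,"yaw",np.degrees(np.arctan2(x[1],x[0])))
cv2.imwrite("pics/crop.png",cv2.resize(p[60:260,200:460,::-1],None,fx=3,fy=3))
E
```

```text
z table -0.0004657748875747103 psu top 0.05984366041005207 small 0.045036361029659466
psu (array([532.93206787,  -8.0437851 ]), 3.939558744430542, (100.76390075683594, 188.9458770751953))
small (array([623.51013184, 230.13587952]), 4.387152671813965, (82.13711547851562, 122.03600311279297))
680 width 21.437779533963273 ang -89.73581
374 width 18.00078277780708 ang 0.63172776
380 width 20.803350628641105 ang -0.16018462
far corners(center lines) [722.4699  131.21342] [ 723.6667  -128.33817] 259.55432
bay centre [639.0692      1.0503147] yaw 0.26418564
```

View pics/crop.png

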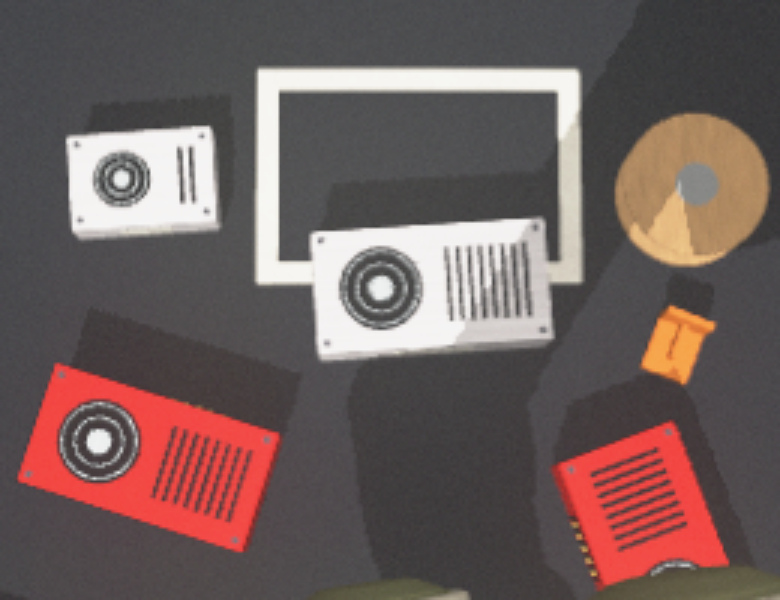

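The crop confirms it: the aluminium supply with the round grille on its left at (380,287) is the psu, with its right end about 4° ahead. The small supply is at crop (142,180). The psu is at about (533,-8) and the outline's middle at about (639,1), yaw 0.3°.

I'll close the fingers, square the tool and move behind the left end.

```bash
sed -i 's/W,.066/W,.060/' h.py
python3 -m inch '[{"az":10.5,"grip":1},{"az":10.5,"grip":1},{"tx":24,"ty":-55,"grip":1},{"tx":24,"ty":-55,"grip":1},{"tx":24,"ty":-55,"grip":1},{"tx":24,"ty":-55,"grip":1},{"tx":24,"ty":-55,"grip":1},{"tx":24,"ty":-55,"grip":1},{"tx":24,"ty":-55,"grip":1},{"tx":24,"ty":-55,"grip":1},{"tx":24,"ty":-55,"grip":1},{"tx":24,"ty":-55,"grip":1},{"tx":0}]' 30
python3 - <<'E'
from h import *
p,d=vision.snapshot("top"); print(psu(p,d)); cv2.imwrite("pics/t1.png",p[:,:,::-1])
print(readout.state()["contact_force"],readout.state()["eef_rot"])
E
```

```text
(array([533.79833984,  -8.31170654]), 3.9395434856414795, (101.46745300292969, 189.87806701660156))
[-0.15473582 -0.60235296 -0.26266209] [-4.97202942e-04  9.83136203e-01  1.82874161e-01  1.43747062e-05]invalid input at $[0]: expected keys tx, ty, tz, ax, ay, az, grip
```

View pics/t1.png

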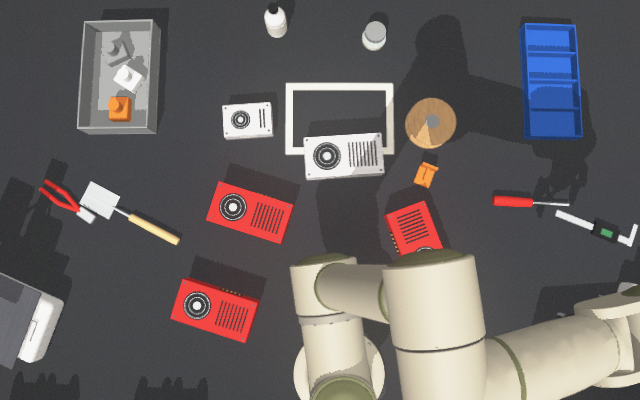

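The picture is unchanged because the call was refused: every row needs all seven keys.

```bash

python3 -m inch '[{"tx":0,"ty":0,"tz":0,"ax":0,"ay":0,"az":10.5,"grip":1},{"tx":0,"ty":0,"tz":0,"ax":0,"ay":0,"az":10.5,"grip":1},{"tx":24,"ty":-55,"tz":0,"ax":0,"ay":0,"az":0,"grip":1},{"tx":24,"ty":-55,"tz":0,"ax":0,"ay":0,"az":0,"grip":1},{"tx":24,"ty":-55,"tz":0,"ax":0,"ay":0,"az":0,"grip":1},{"tx":24,"ty":-55,"tz":0,"ax":0,"ay":0,"az":0,"grip":1},{"tx":24,"ty":-55,"tz":0,"ax":0,"ay":0,"az":0,"grip":1},{"tx":24,"ty":-55,"tz":0,"ax":0,"ay":0,"az":0,"grip":1},{"tx":24,"ty":-55,"tz":0,"ax":0,"ay":0,"az":0,"grip":1},{"tx":24,"ty":-55,"tz":0,"ax":0,"ay":0,"az":0,"grip":1},{"tx":24,"ty":-55,"tz":0,"ax":0,"ay":0,"az":0,"grip":1},{"tx":24,"ty":-55,"tz":0,"ax":0,"ay":0,"az":0,"grip":1},{"tx":0,"ty":0,"tz":0,"ax":0,"ay":0,"az":0,"grip":1}]' 30
python3 - <<'E'
from h import *
p,d=vision.snapshot("top"); print(psu(p,d)); cv2.imwrite("pics/t2.png",p[:,:,::-1])
s=readout.state();print(s["contact_force"],s["eef_rot"],s["joint_pos"])
E
```

```text
clock: 1.78
tool_pos: [0.4283, 0.0636, 0.2045]
eef_rot: [-0.0, 1.0, 0.004, -0.0]
contact_force: [-0.4, -0.4, -0.4]
grip_width: 0.0
grip_force: 0.0
(array([533.76000977,  -8.32585144]), 3.9395434856414795, (101.54594421386719, 189.8551025390625))
[-0.71376363 -0.65013143 -0.54672042] [ 1.22041888e-05  9.99996758e-01  2.50026046e-03 -4.81516968e-04] [-1.28984377e-01  1.07553234e-01  1.75435262e+00 -1.57020995e-04
  1.28063833e+00  1.43685642e+00]
```

View pics/t2.png

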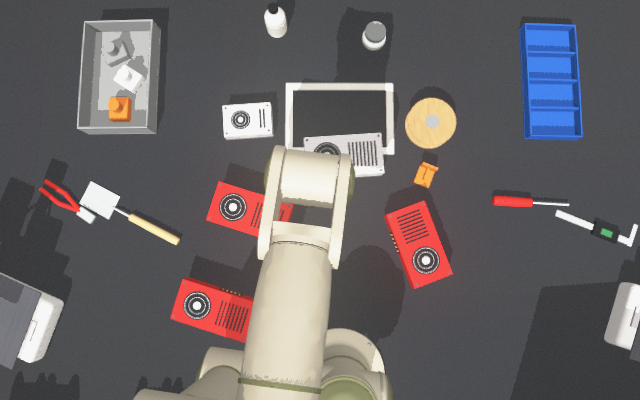

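The arm is behind the psu's left end at pixel (300,190), clear of the red unit. Next I lower the fingers and push the left end.

```bash

python3 -m inch '[{"tx":0,"ty":-2,"tz":46,"ax":0,"ay":0,"az":0,"grip":1},{"tx":0,"ty":0,"tz":46,"ax":0,"ay":0,"az":0,"grip":1},{"tx":0,"ty":0,"tz":46,"ax":0,"ay":0,"az":0,"grip":1},{"tx":0,"ty":0,"tz":46,"ax":0,"ay":0,"az":0,"grip":1},{"tx":10,"ty":0,"tz":0,"ax":0,"ay":0,"az":0,"grip":1},{"tx":10,"ty":0,"tz":0,"ax":0,"ay":0,"az":0,"grip":1},{"tx":10,"ty":0,"tz":0,"ax":0,"ay":0,"az":0,"grip":1},{"tx":5,"ty":0,"tz":0,"ax":0,"ay":0,"az":0,"grip":1},{"tx":5,"ty":0,"tz":0,"ax":0,"ay":0,"az":0,"grip":1},{"tx":5,"ty":0,"tz":0,"ax":0,"ay":0,"az":0,"grip":1},{"tx":5,"ty":0,"tz":0,"ax":0,"ay":0,"az":0,"grip":1},{"tx":5,"ty":0,"tz":0,"ax":0,"ay":0,"az":0,"grip":1},{"tx":5,"ty":0,"tz":0,"ax":0,"ay":0,"az":0,"grip":1}]' 
python3 - <<'E'
from h import *
p,d=vision.snapshot("top"); print(psu(p,d)); cv2.imwrite("pics/t3.png",p[:,:,::-1])
s=readout.state();print(s["contact_force"])
E
```

```text
clock: 3.45
tool_pos: [0.4869, 0.063, 0.0207]
eef_rot: [-0.0, 1.0, 0.001, -0.002]
contact_force: [-7.0, 1.9, 2.7]
grip_width: 0.0002
grip_force: 2.9
(array([544.7076416 , -12.90947723]), 0.2199934422969818, (100.52364349365234, 187.371826171875))
[-3.24496798  2.1914371  -1.70973495]
```

```bash

python3 -m inch '[{"tx":5,"ty":0,"tz":0,"ax":0,"ay":0,"az":0,"grip":1},{"tx":5,"ty":0,"tz":0,"ax":0,"ay":0,"az":0,"grip":1},{"tx":5,"ty":0,"tz":0,"ax":0,"ay":0,"az":0,"grip":1},{"tx":5,"ty":0,"tz":0,"ax":0,"ay":0,"az":0,"grip":1},{"tx":5,"ty":0,"tz":0,"ax":0,"ay":0,"az":0,"grip":1},{"tx":5,"ty":0,"tz":0,"ax":0,"ay":0,"az":0,"grip":1},{"tx":0,"ty":0,"tz":0,"ax":0,"ay":0,"az":0,"grip":1}]' 
python3 - <<'E'
from h import *
p,d=vision.snapshot("top"); print(psu(p,d)); cv2.imwrite("pics/t3.png",p[:,:,::-1])
s=readout.state();print(s["contact_force"])
E
```

```text
clock: 4.38
tool_pos: [0.5189, 0.0623, 0.0211]
eef_rot: [0.0, 1.0, 0.001, 0.001]
contact_force: [-0.3, -0.0, -0.4]
grip_width: 0.0002
grip_force: 0.1
(array([566.07397461, -18.51794434]), -9.370277404785156, (101.27153015136719, 189.96246337890625))
[ 0.40439364  0.21122347 -0.19444181]
```

View pics/t3.png

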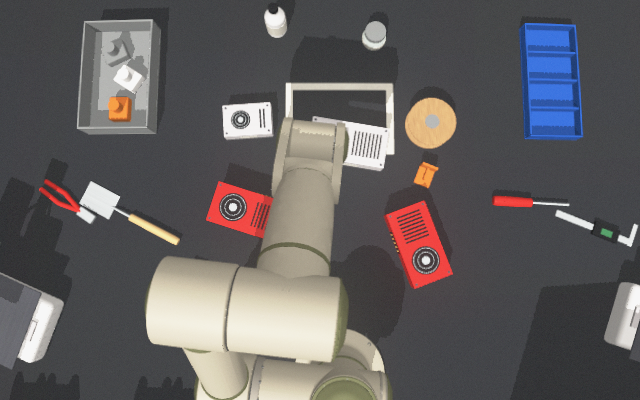

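The psu is swung left end ahead, about 9.6° against the outline, with its grille hidden by the wrist at (315,140). I'll push a bit more, back off, lift and measure.

```bash

python3 -m inch '[{"tx":5,"ty":-1,"tz":0,"ax":0,"ay":0,"az":0,"grip":1},{"tx":5,"ty":-1,"tz":0,"ax":0,"ay":0,"az":0,"grip":1},{"tx":0,"ty":0,"tz":0,"ax":0,"ay":0,"az":0,"grip":1},{"tx":-30,"ty":0,"tz":0,"ax":0,"ay":0,"az":0,"grip":1},{"tx":-50,"ty":0,"tz":0,"ax":0,"ay":0,"az":0,"grip":1},{"tx":-10,"ty":0,"tz":-50,"ax":0,"ay":0,"az":0,"grip":1},{"tx":-20,"ty":0,"tz":-40,"ax":0,"ay":0,"az":0,"grip":1},{"tx":0,"ty":0,"tz":0,"ax":0,"ay":0,"az":0,"grip":1}]' 
python3 - <<'E'
from h import *
print(psu())
E
```

```text
clock: 5.42
tool_pos: [0.4193, 0.0642, 0.1135]
eef_rot: [0.0, 1.0, 0.001, 0.004]
contact_force: [0.7, 0.5, -0.8]
grip_width: 0.0001
grip_force: 0.0
(array([571.1640625 , -17.92156982]), -12.334236145019531, (102.0036392211914, 189.93182373046875))
```

Step 1 is met: the psu is about 12.6° off the outline with its left end ahead. Now the right end.

```bash

python3 -m inch '[{"tx":12,"ty":51,"tz":0,"ax":0,"ay":0,"az":0,"grip":1},{"tx":12,"ty":51,"tz":0,"ax":0,"ay":0,"az":0,"grip":1},{"tx":12,"ty":51,"tz":0,"ax":0,"ay":0,"az":0,"grip":1},{"tx":0,"ty":0,"tz":46,"ax":0,"ay":0,"az":0,"grip":1},{"tx":0,"ty":0,"tz":46,"ax":0,"ay":0,"az":0,"grip":1},{"tx":10,"ty":0,"tz":0,"ax":0,"ay":0,"az":0,"grip":1},{"tx":10,"ty":0,"tz":0,"ax":0,"ay":0,"az":0,"grip":1},{"tx":10,"ty":0,"tz":0,"ax":0,"ay":0,"az":0,"grip":1},{"tx":5,"ty":0,"tz":0,"ax":0,"ay":0,"az":0,"grip":1},{"tx":5,"ty":0,"tz":0,"ax":0,"ay":0,"az":0,"grip":1},{"tx":5,"ty":0.5,"tz":0,"ax":0,"ay":0,"az":0,"grip":1},{"tx":5,"ty":0.5,"tz":0,"ax":0,"ay":0,"az":0,"grip":1},{"tx":5,"ty":0.5,"tz":0,"ax":0,"ay":0,"az":0,"grip":1},{"tx":5,"ty":0.5,"tz":0,"ax":0,"ay":0,"az":0,"grip":1},{"tx":5,"ty":0.5,"tz":0,"ax":0,"ay":0,"az":0,"grip":1},{"tx":5,"ty":0.5,"tz":0,"ax":0,"ay":0,"az":0,"grip":1},{"tx":5,"ty":0.5,"tz":0,"ax":0,"ay":0,"az":0,"grip":1},{"tx":5,"ty":0.5,"tz":0,"ax":0,"ay":0,"az":0,"grip":1},{"tx":0,"ty":0,"tz":0,"ax":0,"ay":0,"az":0,"grip":1}]' 
python3 - <<'E'
from h import *
print(psu())
E
```

```text
clock: 7.85
tool_pos: [0.5342, -0.0926, 0.019]
eef_rot: [0.0, 1.0, 0.001, -0.0]
contact_force: [-0.8, -1.7, 1.1]
grip_width: 0.0002
grip_force: 0.9
(array([596.25915527,  12.36994171]), -1.7936019897460938, (101.81124877929688, 142.44737243652344))
```

```bash

python3 -m inch '[{"tx":5,"ty":0,"tz":0,"ax":0,"ay":0,"az":0,"grip":1},{"tx":5,"ty":0,"tz":0,"ax":0,"ay":0,"az":0,"grip":1},{"tx":5,"ty":0,"tz":0,"ax":0,"ay":0,"az":0,"grip":1},{"tx":5,"ty":0,"tz":0,"ax":0,"ay":0,"az":0,"grip":1},{"tx":5,"ty":0,"tz":0,"ax":0,"ay":0,"az":0,"grip":1},{"tx":5,"ty":0,"tz":0,"ax":0,"ay":0,"az":0,"grip":1},{"tx":5,"ty":0,"tz":0,"ax":0,"ay":0,"az":0,"grip":1},{"tx":5,"ty":0,"tz":0,"ax":0,"ay":0,"az":0,"grip":1},{"tx":0,"ty":0,"tz":0,"ax":0,"ay":0,"az":0,"grip":1}]' 
python3 - <<'E'
from h import *
print(psu())
E
```

```text
clock: 9.02
tool_pos: [0.5743, -0.0924, 0.0188]
eef_rot: [0.0, 1.0, 0.001, -0.0]
contact_force: [-1.2, -1.2, 0.8]
grip_width: 0.0001
grip_force: 0.9
(array([616.57147217,  17.08603668]), 9.514852523803711, (102.39472198486328, 149.2288055419922))
```

```bash

python3 -m inch '[{"tx":4,"ty":1,"tz":0,"ax":0,"ay":0,"az":0,"grip":1},{"tx":4,"ty":1,"tz":0,"ax":0,"ay":0,"az":0,"grip":1},{"tx":0,"ty":0,"tz":0,"ax":0,"ay":0,"az":0,"grip":1},{"tx":-30,"ty":0,"tz":0,"ax":0,"ay":0,"az":0,"grip":1},{"tx":-50,"ty":0,"tz":0,"ax":0,"ay":0,"az":0,"grip":1},{"tx":-20,"ty":0,"tz":-50,"ax":0,"ay":0,"az":0,"grip":1},{"tx":-20,"ty":0,"tz":-40,"ax":0,"ay":0,"az":0,"grip":1},{"tx":0,"ty":0,"tz":0,"ax":0,"ay":0,"az":0,"grip":1}]' 
python3 - <<'E'
from h import *
print(psu())
E
```

```text
clock: 10.07
tool_pos: [0.4635, -0.0953, 0.1117]
eef_rot: [0.001, 1.0, 0.0, 0.003]
contact_force: [0.7, 0.1, -0.8]
grip_width: -0.0003
grip_force: 0.0
(array([624.59002686,  -3.20760345]), 12.204761505126953, (102.2670669555664, 190.1691131591797))
```

Step 2 is met: about 11.9° off the outline with the right end ahead, psu at (625,-3). The last left-end push squares it up.

```bash

python3 -m inch '[{"tx":14,"ty":-55,"tz":0,"ax":0,"ay":0,"az":0,"grip":1},{"tx":14,"ty":-55,"tz":0,"ax":0,"ay":0,"az":0,"grip":1},{"tx":14,"ty":-55,"tz":0,"ax":0,"ay":0,"az":0,"grip":1},{"tx":0,"ty":0,"tz":46,"ax":0,"ay":0,"az":0,"grip":1},{"tx":0,"ty":0,"tz":46,"ax":0,"ay":0,"az":0,"grip":1},{"tx":10,"ty":0,"tz":0,"ax":0,"ay":0,"az":0,"grip":1},{"tx":10,"ty":0,"tz":0,"ax":0,"ay":0,"az":0,"grip":1},{"tx":10,"ty":0,"tz":0,"ax":0,"ay":0,"az":0,"grip":1},{"tx":5,"ty":-1,"tz":0,"ax":0,"ay":0,"az":0,"grip":1},{"tx":5,"ty":-1,"tz":0,"ax":0,"ay":0,"az":0,"grip":1},{"tx":5,"ty":-1,"tz":0,"ax":0,"ay":0,"az":0,"grip":1},{"tx":5,"ty":-1,"tz":0,"ax":0,"ay":0,"az":0,"grip":1},{"tx":5,"ty":-1,"tz":0,"ax":0,"ay":0,"az":0,"grip":1},{"tx":5,"ty":-1,"tz":0,"ax":0,"ay":0,"az":0,"grip":1},{"tx":5,"ty":-1,"tz":0,"ax":0,"ay":0,"az":0,"grip":1},{"tx":0,"ty":0,"tz":0,"ax":0,"ay":0,"az":0,"grip":1}]' 
python3 - <<'E'
from h import *
print(psu())
E
```

```text
clock: 12.12
tool_pos: [0.5687, 0.078, 0.0169]
eef_rot: [-0.0, 1.0, 0.001, -0.001]
contact_force: [-2.9, 1.5, 1.5]
grip_width: 0.0001
grip_force: 1.4
(array([637.63726807, -12.86456299]), 5.9133453369140625, (102.28390502929688, 174.2699432373047))
```

```bash

python3 -m inch '[{"tx":4,"ty":-1,"tz":0,"ax":0,"ay":0,"az":0,"grip":1},{"tx":4,"ty":0,"tz":0,"ax":0,"ay":0,"az":0,"grip":1},{"tx":4,"ty":0,"tz":0,"ax":0,"ay":0,"az":0,"grip":1},{"tx":0,"ty":0,"tz":0,"ax":0,"ay":0,"az":0,"grip":1},{"tx":-30,"ty":0,"tz":0,"ax":0,"ay":0,"az":0,"grip":1},{"tx":-50,"ty":0,"tz":0,"ax":0,"ay":0,"az":0,"grip":1},{"tx":-40,"ty":0,"tz":-45,"ax":0,"ay":0,"az":0,"grip":1},{"tx":-40,"ty":0,"tz":-45,"ax":0,"ay":0,"az":0,"grip":1},{"tx":0,"ty":0,"tz":0,"ax":0,"ay":0,"az":0,"grip":1}]' 
python3 - <<'E'
from h import *
p,d=vision.snapshot("top"); print(psu(p,d)); cv2.imwrite("pics/t9.png",cv2.resize(p[60:260,200:460,::-1],None,fx=3,fy=3))
W=cloud(d);z=W[...,2];m=(z>.03)&(z<.06);m[:, :215]=0;m[:,280:]=0;m[:95]=0;m[145:]=0
print("small",box(m,W,.045))
# near side of tape now visible
w=white(p)&(z<.02);w[:148]=0;w[158:]=0;w[:,:300]=0;w[:,378:]=0
v,u=np.nonzero(w);q=plane(np.c_[u,v],0)*1000;print("near tape x",len(q),np.percentile(q[:,0],[2,50,98]))
E
```

```text
clock: 13.3
tool_pos: [0.4214, 0.0782, 0.11]
eef_rot: [0.0, 1.0, 0.001, 0.004]
contact_force: [0.2, 0.2, 0.3]
grip_width: -0.0001
grip_force: 0.0
(array([642.63690186,  -7.38855743]), 2.3700673580169678, (100.60494995117188, 190.1582489013672))
small (array([623.51013184, 230.13587952]), 4.387152671813965, (82.13711547851562, 122.03600311279297))
near tape x 548 [545.3774655  553.3185018  561.34292568]
```

View pics/t9.png

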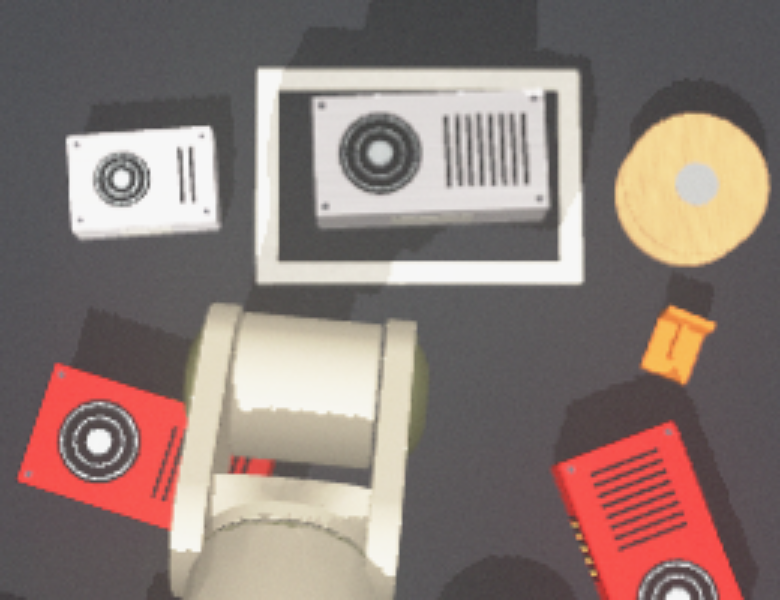

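The picture shows the psu inside the outline, its top centred at crop (432,150). It is about +5 mm in x, -8 mm in y and 2° off square. The small supply at (142,180) hasn't moved, and the arm is clear.

```bash
python3 -c "
from rig import order;print(order.hand_in())"
```

```text
the job is handed in; nothing more can be done
None
```

I walked the power supply into the outline in three corner pushes (left, right, left) and handed the job in after about 13 s. It ended about 5 mm ahead and 8 mm right of the middle, 2° off square; its swings reached about 12.6° and 11.9° (under your 15–20°, over the judged 10°), the small supply did not move, and hand-in returned no verdict.

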